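# Swing the bead dish over the button box

### The arm

A 7-joint arm with a two-finger parallel gripper is mounted at the origin on the work surface. World frame = base frame: x ahead of the robot, y to its left, z up, the work surface at z = 0. Lengths are in m, angles in rad, forces in N, time in s.
With the tool pointing down it reaches from about 0.425 to 1.025 m from the base axis. Payload 9.4 kg.
Tool frame: the origin (TCP) lies at the very end of the fingers, on their centre line; the grasp point (between the pads) lies 19 mm behind it; x points along the fingers, y is the direction in which the jaws open and shut, and the axes are right-handed (so a half turn about x gives the same grasp; the last joint's range is limited). The gripper opens to 85 mm and grips with 20 to 120 N. Pads are 22 mm wide; open, the fingers measure 114 mm over their backs; the gripper's body (76 mm by 85 mm) begins 54 mm behind the grasp point. The pads swing forward as they close: fully open they stand 13 mm farther back than shut.
Start: joints at [-1.374, 0.599, -0.003, 1.599, 0.002, 0.943, -0.08], TCP at [0.196, 0.698, 0.231] pointing down, gripper open.
Joint ranges: [-2.57, 2.57], [-0.35, 1.97], [-1.29, 1.29], [0.11, 2.56], [-1.05, 4.19], [0.11, 1.86], [-2.63, 2.63]. Speed limits (rad/s): [2.22, 2.22, 3.01, 3.01, 3.14, 3.14, 3.14].

### API

Orientations are given as a rotation vector (axis times angle).
In Python, from rig import robot, viewer, job gives the robot as it stands.
- The arm moves only by the tool servo_tool, never from a script. Its arguments are lists of equal length, an entry for each row: "translation": the shift along the world's x, y, z in m, a list of three; "delta_rot": the turn, a rotation vector about the world's x, y, z in rad, a list of three; "grip": the opening, from 0 (shut) to 1 (fully open). In form: {"translation": [[tx, ty, tz], ...], "delta_rot": [[rx, ry, rz], ...], "grip": [grip, ...]}. A call has 1 to 10 rows; each row is the pose to reach, as a shift and turn from the pose measured when the call began; what a row does not reach only later rows make up. A row lasts 1/10 s, in which the tool goes at most 50 mm and 8.59 degrees, less where a joint would pass 70% of its speed; a pose out of reach is approached as far as the arm can. A call with a gripper value outside its range is refused whole. The fingers move at their own pace and stop on an object; "grip_force" is the grip in N (left out, the last holds). Time passes only in rows, so rows that repeat a pose let the fingers close. It gives the time, the measured TCP pose, the force and the opening at its end, in the units of the state.
- robot.state(): the state, without advancing time (a new reading comes with each control period).
- viewer.grab_frame(name): name is "scene" or "top" or "wrist"; returns a dict with "img" (420x560x3 uint8, red, green, blue), "depth" (420x560 float32, m along the optical axis (not along the pixel's ray), 0 where there is no reading), "fx", "fy", "cx", "cy" (pixels), "R" (3x3) and "t" (3): a world point X has camera coordinates R X + t; the wrist camera has in their place "tool_from_camera" (4x4, takes a point from camera to tool coordinates, whose origin is the TCP and whose axes are the tool frame's). Camera axes: x right, y down, z forward; pixel columns grow to the right and rows downward; lengths in m; the calibration is good to about 2 mm. A picture is of the moment at which its call begins: read the wrist's pose just before it.
- job.finish_job(): hands the job in, once; it reports no verdict.
The state is a dict: "clock": time; "q": joint angles; "joint_vel": joint speeds; "effort": joint torques, N m; "ee_pos": TCP position; "ee_rot": TCP orientation; "ft_force": force on the tool from outside, world axes, zero at the start; "wrist_torque": the same for the moment, N m; "finger_gap": opening from 0.0 (shut) to 1.0 (fully open).
Only numpy, scipy, OpenCV 4.12 (cv2) and the standard library are available. Lean on these libraries where they do the work, as an engineer would, in place of code of your own. Each camera call takes 0.05 s, during which the arm holds its last target.

### The job

Draw the bead stand straight up out of its tube by the square post and, keeping the dish level so that the loose bead stays in the middle and never runs to the rim, give it about a quarter turn so that the dish points straight in at the chest of drawers. Finish still holding the stand by its post, at rest, with the dish above the middle of the wooden button box in the open drawer and the foot of the post clear above the drawer's front. Leave the button box and everything else undisturbed.

Things in the scene. Friction and masses are not known exactly. Their poses are not given: they have to be found in the camera images.
- grip (a point): where to grip the bead stand: on the axis of its upright steel post, 16 x 16 mm square and 183 mm long, 156 mm above the foot, 27 mm below the top; bare post for 52 mm below this point. z up the post; x points from the post along the arm to the dish, post faces are square to x and y. The bead's top is 33 mm below this point, 90 mm to the side. About 0.3 kg, mostly in the post; 30 N holds it firmly
- foot (a point): lower end of the post, on its axis; same axes as grip. A white collar (56 mm wide, underside 74 mm above the foot) rests on the tube's rim and keeps the stand level; below it the bare 16 mm post hangs loosely in the tube
- dish_mid (a point): bead centre's place when in the middle of the dish: 90 mm from the post axis along the stand's x, 108 mm above the foot; same axes. The shallow white dish is 94 mm across, underside 90 mm and rim 104 mm above the foot, flat middle about 18 mm across, sides rising gently (12 degrees at first); part of the stand
- bead_center (a point): centre of the loose wooden ball bead, 30 mm across, lying free in the dish
- stand: the bead stand as a whole (post, collar, arm and dish); same origin and axes as foot
- holder: grey upright tube fixed to the ledge, 80 mm high, 33 mm bore, 43 mm outside, on a round foot 90 mm across; origin on the ledge under the tube's axis
- drawers: pale blue chest of three stacked plastic drawers, fixed, 240 mm deep (x), 280 wide (y), 255 high; origin under its middle, x from front to back. Its front is at x = -120 mm (closed drawers' pulls to -132); the lowest drawer stands open, reaching to x = -317 mm, pull included; its walls and front end 73 mm above the ledge, its inner floor 8 mm
- box_mid (a point): centre of the wooden button box, open at the top, 85 x 75 x 42 mm, loose in the open drawer; z up, x along the 85 mm side; the centre is 21 mm above the drawer's floor
- thimble: steel thimble, 19 mm across, 24 mm high, in the open drawer beside the button box; origin under it. Leave alone
- jar: glass jar with lid, 70 mm across, 90 mm high, on top of the chest; origin under it. Leave alone
- lint_roller: lint roller lying on top of the chest, white roll 42 mm thick and red plastic handle, 230 mm long in all along its x; origin under the inner end of the roll. Leave alone
- spool: wooden thread spool, 34 mm across, 42 mm high, standing on the ledge; origin under it. Leave alone
Not all that is in view belongs to the job. There is more than one size of the part that bears box_mid; the job needs the largest.

How it is judged:
On the way:
1. the post is drawn up clear of the tube, above it (height (world z) of foot above 0.081 m and horizontal distance between foot and holder below 0.05 m), for 0.02 s.
At the end, for the whole second after the job is handed in: stand held still by the fingers alone, foot over 76 mm above the ledge, upright to 0.1 rad, arm in line with the chest's depth to 0.2 rad and pointing in at it, dish's middle within 30 mm of the box's middle seen from above, bead within 16 mm of the dish's middle (height (world z) of foot above 0.076 m and angle between foot's own z axis and vertical below 0.1 rad and distance between bead_center and dish_mid below 0.016 m and angle between the x axis of foot and the x axis of drawers, either way round below 0.2 rad and x of foot in the frame of drawers below -0.2 m and horizontal distance between dish_mid and box_mid below 0.03 m and contact force between the fingers and stand above 1 N and contact force between stand and drawers below 0.1 N and contact force between stand and holder below 0.1 N and linear speed of stand below 0.02 m/s); the arm keeps its last pose, push and grip.
It fails at once if the bead runs to the rim or leaves the dish (more than 27 mm from its middle place) (distance between bead_center and dish_mid above 0.027 m).
It fails at once if the button box or a bystander is moved more than 20 mm (distance of any of box_mid, thimble, jar, lint_roller, spool from where it was at the start of the episode above 0.02 m).
It also fails if it takes over 48 s, if anything falls off the work surface, if the arm or the gripper's body presses on something with over 40 N, if the wrist force passes 120 N, or if a joint passes its speed limit or range.

## Working session

There is one attempt and no reset: what is moved stays moved. The work goes in short steps, Python scripts to look and compute and a tool call to move; the robot and the scene stay as the last step left them, time stands still between calls to the robot, and variables do not carry over. Pictures are saved under pics/ and viewed, and the job is handed in when it is done.

Besides the shell and the picture viewer there is one more tool, called after "Emit:" as name(argument=value, ...) on one line, values as JSON. servo_tool: Moves the arm, as the interface text tells. Its arguments: {"type":"object","properties":{"translation":{"type":"array"},"delta_rot":{"type":"array"},"grip":{"type":"array"},"grip_force":{"type":"number"}},"required":["translation","delta_rot","grip"]}

```bash
mkdir -p pics; ls
python3 - <<'E'
from rig import robot, viewer, job
import cv2,pickle
s=robot.state();print(s)
d={}
for n in ["scene","top","wrist"]:
    f=viewer.grab_frame(n);d[n]=f
    cv2.imwrite(f"pics/{n}0.png",f["img"][:,:,::-1])
    print(n,f["fx"],f["cx"],f["cy"],f.get("R"),f.get("t"))
pickle.dump((s,d),open("f0.pkl","wb"))
E
```

```text
pics
{'clock': 0.0, 'q': array([-1.37368054,  0.60013267, -0.00252345,  1.60012857,  0.00179985,
        0.94287225, -0.07981212]), 'joint_vel': array([ 0.0006261 ,  0.00024833, -0.00039477, -0.00081863, -0.00094196,
       -0.00020333, -0.00092941]), 'effort': array([ 6.53512216e-04, -7.76458740e+01,  1.56463008e+00, -2.58026665e+01,
        1.22867691e-02,  8.63143156e-03,  1.00684900e-05]), 'ee_pos': array([0.19594737, 0.69753829, 0.23041225]), 'ee_rot': array([ 0.21370034,  1.56014903, -0.21612212]), 'ft_force': array([ 0.30042651, -0.18770981,  0.03814765]), 'wrist_torque': array([-0.01054068, -0.01720886, -0.02949706]), 'finger_gap': 1.001532658798491}
scene 411.11133549651447 277.2395663378746 202.69368432979297 [[ 0.87090378  0.49121383  0.01534823]
 [ 0.35637699 -0.60972193 -0.70797925]
 [-0.33841105  0.62205156 -0.70606644]] [-0.55264329 -0.07337254  1.52923572]
top 411.1764682938396 284.3242596475481 203.93373705133342 [[-0.02327265 -0.99972722 -0.00196578]
 [-0.98192775  0.02322762 -0.18782539]
 [ 0.18781982 -0.00244094 -0.98220047]] [0.06638641 0.61411334 1.35479316]
wrist 316.88132198024215 282.099648391439 202.93510378705972 None None
```

View pics/scene0.png

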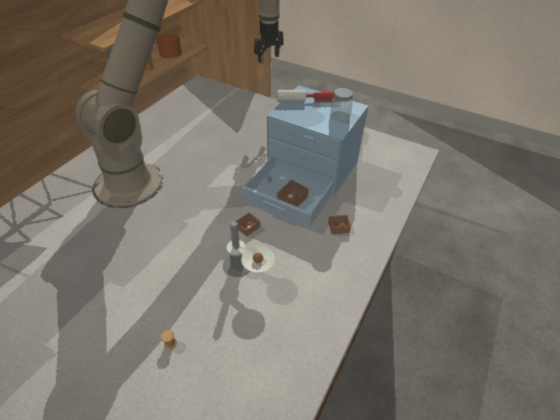

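View pics/top0.png

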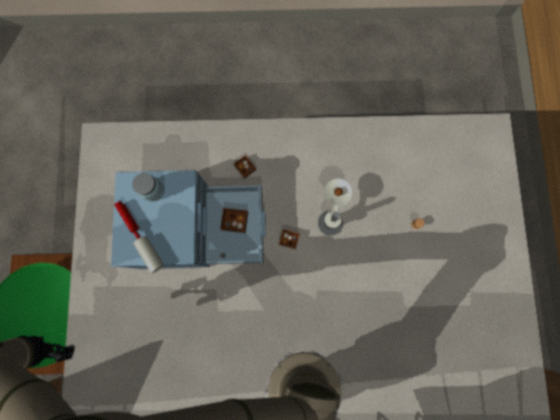

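View pics/wrist0.png

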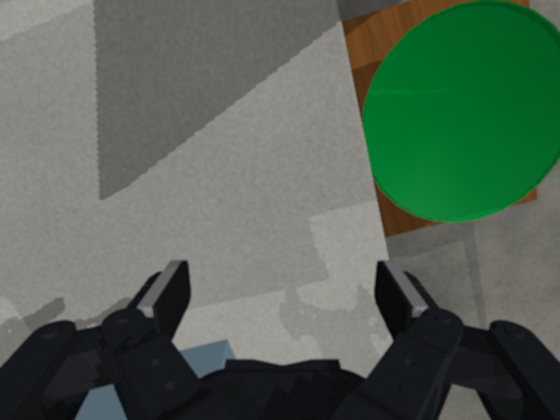

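The scene view shows the stand at (236,250), its dish at (258,259), and the chest and open drawer at (310,150), with the big box at (293,193). In the top view the stand is at (331,220), the dish at (338,191) and the box at (235,219).

```bash
cat > h.py <<'E'
import numpy as np,cv2,pickle
def unproj(f,u,v,d): 
    c=np.stack([(np.asarray(u)-f["cx"])/f["fx"]*d,(np.asarray(v)-f["cy"])/f["fy"]*d,d*np.ones_like(np.asarray(u,float))],-1)
    return (c-f["t"])@f["R"]
def cloud(f):
    v,u=np.indices(f["depth"].shape); return unproj(f,u,v,f["depth"].astype(float))
def plane(f,u,v,z):
    r=np.array([(u-f["cx"])/f["fx"],(v-f["cy"])/f["fy"],1.])@f["R"]; c=-f["t"]@f["R"]
    return c+r*(z-c[2])/r[2]
def proj(f,X):
    c=f["R"]@np.asarray(X)+f["t"]; return np.array([f["fx"]*c[0]/c[2]+f["cx"],f["fy"]*c[1]/c[2]+f["cy"]])
E
python3 - <<'E'
from h import *
s,d=pickle.load(open("f0.pkl","rb"))
for n in ["scene","top"]:
    f=d[n];P=cloud(f);hsv=cv2.cvtColor(f["img"],cv2.COLOR_RGB2HSV)
    print(n,"depth ok",(f["depth"]>0).mean())
    wins={"scene":(215,215,285,285),"top":(310,170,365,240)}[n]
    x0,y0,x1,y1=wins
    sub=np.zeros(f["depth"].shape,bool);sub[y0:y1,x0:x1]=1
    for lo,hi in [(-.01,.01),(.06,.095),(.095,.14),(.14,.17),(.17,.2)]:
        m=sub&(P[...,2]>lo)&(P[...,2]<hi)
        if m.sum(): print(lo,hi,m.sum(),P[m].mean(0).round(4),np.ptp(P[m],axis=0).round(3))
    # table check
    # brown
    m=(hsv[...,0]<14)&(hsv[...,1]>110)
    k,lab,st,ce=cv2.connectedComponentsWithStats(m.astype(np.uint8))
    for i in range(1,k):
        if 30<st[i,4]<3000: print("brown",st[i],ce[i].round(1),np.median(P[lab==i],axis=0).round(3),np.percentile(P[lab==i][:,2],[5,95]).round(3))
    m=(hsv[...,0]>90)&(hsv[...,0]<118)&(hsv[...,1]>60)&(P[...,2]>.04)
    print("blue",m.sum(),np.percentile(P[m],[1,99],axis=0).round(3))
    img=cv2.resize(f["img"][y0-5:y1+5,x0-5:x1+5],None,fx=7,fy=7,interpolation=cv2.INTER_CUBIC)
    cv2.imwrite(f"pics/{n}_st.png",img[:600,:800,::-1])
E
```

```text
scene depth ok 0.9960076530612245
-0.01 0.01 3424 [ 0.5566 -0.0389  0.0014] [0.342 0.338 0.016]
0.06 0.095 199 [ 0.5584 -0.118   0.0853] [0.059 0.056 0.035]
0.095 0.14 790 [ 0.6323 -0.1264  0.109 ] [0.145 0.095 0.044]
0.14 0.17 54 [ 0.5581 -0.1142  0.1547] [0.018 0.017 0.027]
0.17 0.2 61 [ 0.5568 -0.1127  0.1836] [0.019 0.02  0.023]
brown [156  32  26  27 556] [168.7  45.1] [-0.522  0.87   0.074] [0.014 0.103]
brown [307  92  27  10 155] [322.9  95.7] [0.537 0.495 0.279] [0.263 0.288]
brown [254 254   7   6  35] [257.  256.3] [ 0.644 -0.135  0.127] [0.122 0.13 ]Traceback (most recent call last):
  File "<stdin>", line 19, in <module>
    return _quantile_unchecked(
        a, q, axis, out, overwrite_input, method, keepdims, weights)
    return _ureduce(a,
                    func=_quantile_ureduce_func,
    ...<5 lines>...
                    overwrite_input=overwrite_input,
                    method=method)
    r = func(a, **kwargs)
    result = _quantile(arr,
                       quantiles=q,
    ...<2 lines>...
                       out=out,
                       weights=wgt)
    slices_having_nans = np.isnan(arr[-1, ...])
                                  ~~~^^^^^^^^^
IndexError: index -1 is out of bounds for axis 0 with size 0
```

Run:
```python
from h import *
s,d=pickle.load(open("f0.pkl","rb"))
f=d["top"]
a=cv2.resize(f["img"][155:280,100:300],None,fx=4,fy=4,interpolation=cv2.INTER_CUBIC)
cv2.imwrite("pics/top_ch.png",a[:,:,::-1])
```

```text
(no output)
```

View pics/top_ch.png

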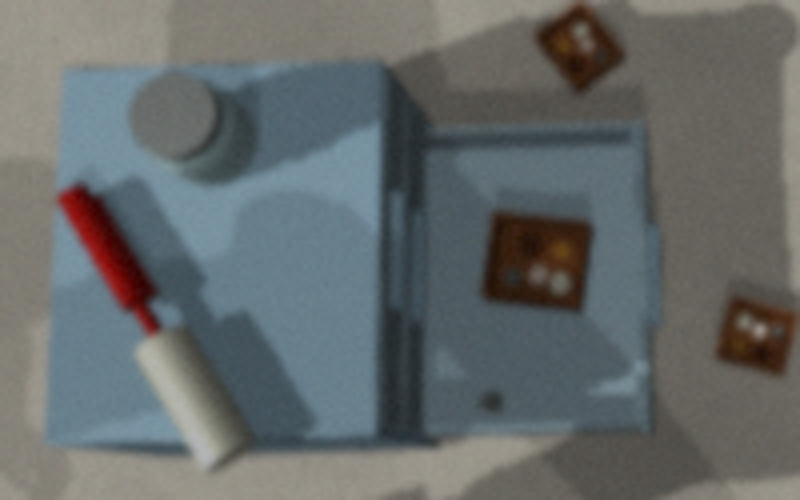

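The chest top spans crop x 50–385. The drawer front is at crop x≈648, the box is at crop (538,262) and the thimble at (490,400). The two smaller boxes stand outside the drawer.

Run:
```python
from h import *
s,d=pickle.load(open("f0.pkl","rb"))
for n in ["scene","top"]:
    f=d[n];P=cloud(f);hsv=cv2.cvtColor(f["img"],cv2.COLOR_RGB2HSV)
    x0,y0,x1,y1={"scene":(215,215,285,285),"top":(310,170,365,240)}[n]
    sub=np.zeros(f["depth"].shape,bool);sub[y0:y1,x0:x1]=1
    print(n)
    for lo,hi in [(.06,.095),(.095,.14),(.14,.17),(.17,.2)]:
        m=sub&(P[...,2]>lo)&(P[...,2]<hi)
        if m.sum(): print(lo,hi,m.sum(),P[m].mean(0).round(4),P[m].min(0).round(3),P[m].max(0).round(3))
    # bead
    m=sub&(hsv[...,0]<18)&(hsv[...,1]>100)
    print("bead px",m.sum(),np.argwhere(m).mean(0)[::-1].round(1),P[m].mean(0).round(4),P[m][:,2].max())
    # dish band: white
    m=sub&(P[...,2]>.097)&(P[...,2]<.118)&(hsv[...,1]<60)
    pts=P[m][:,:2];pts=pts[pts[:,0]>.595]
    c,r=cv2.minEnclosingCircle(pts.astype(np.float32));print("dish",np.round(c,4),r,pts.mean(0))
    # chest: points above .25
    wi=np.zeros_like(sub); 
    u,v={"scene":(slice(230,375),slice(85,235)),"top":(slice(100,275),slice(155,285))}[n]; wi[v,u]=1
    blue=wi&(hsv[...,0]>85)&(hsv[...,0]<125)&(hsv[...,1]>40)
    print("blue",blue.sum())
    m=blue&(abs(P[...,2]-.255)<.008);print("chesttop",m.sum(),cv2.minAreaRect(P[m][:,:2].astype(np.float32)))
    m=blue&(abs(P[...,2]-.073)<.006);print("drawer rim",m.sum(),np.percentile(P[m],[1,99],axis=0).round(3))
    bx=wi&(hsv[...,0]<20)&(hsv[...,1]>90)&(P[...,2]<.08)&(P[...,2]>0.005)
    k,lab,st,ce=cv2.connectedComponentsWithStats(bx.astype(np.uint8))
    for i in range(1,k):
        if st[i,4]>30:
            q=P[lab==i];rim=q[q[:,2]>.042]
            print("box",st[i],ce[i],q.mean(0).round(4),np.percentile(q[:,2],[5,50,95]).round(3))
            if len(rim)>5: print(cv2.minAreaRect(rim[:,:2].astype(np.float32)))
    img=cv2.resize(f["img"][y0-5:y1+5,x0-5:x1+5],None,fx=7,fy=7,interpolation=cv2.INTER_CUBIC)
    cv2.imwrite(f"pics/{n}_st.png",img[:600,:800,::-1])
```

```text
scene
0.06 0.095 199 [ 0.5584 -0.118   0.0853] [ 0.528 -0.138  0.06 ] [ 0.587 -0.082  0.095]
0.095 0.14 790 [ 0.6323 -0.1264  0.109 ] [ 0.544 -0.176  0.095] [ 0.689 -0.081  0.139]
0.14 0.17 54 [ 0.5581 -0.1142  0.1547] [ 0.547 -0.121  0.14 ] [ 0.565 -0.105  0.168]
0.17 0.2 61 [ 0.5568 -0.1127  0.1836] [ 0.545 -0.121  0.17 ] [ 0.564 -0.101  0.193]
bead px 140 [252.  237.3] [ 0.5634 -0.0369  0.0668] 1.0362778879661312
dish [ 0.6416 -0.1288] 0.04797353595495224 [ 0.64169052 -0.12720611]
blue 3961
chesttop 2158 ((0.5519514679908752, 0.43080294132232666), (0.27757149934768677, 0.23882566392421722), 0.12486058473587036)
drawer rim 60 [[0.416 0.132 0.067]
 [0.691 0.533 0.079]]
box [278 182  29  23 313] [292.84345048 193.47603834] [0.5691 0.2276 0.0333] [0.013 0.034 0.052]
((0.5701936483383179, 0.2228958010673523), (0.08276396989822388, 0.07404434680938721), 82.52409362792969)
box [237 214  22  21 216] [248.06018519 224.        ] [0.5028 0.0355 0.019 ] [0.007 0.019 0.032]
box [330 216  20  17 214] [339.14018692 224.29439252] [0.7661 0.1868 0.0195] [0.007 0.02  0.032]
top
0.06 0.095 184 [ 0.5
[... 253 characters left out ...]
0.5553 -0.1086  0.1859] [ 0.547 -0.117  0.171] [ 0.564 -0.1    0.193]
bead px 39 [338.  191.6] [ 0.64   -0.1254  0.1244] 0.13134996070879768
dish [ 0.6441 -0.1274] 0.04755522310733795 [ 0.64533108 -0.12863803]
blue 10772
chesttop 5956 ((0.5493821501731873, 0.43517571687698364), (0.2770514488220215, 0.24222145974636078), 0.3383227288722992)
drawer rim 327 [[0.411 0.132 0.067]
 [0.678 0.371 0.078]]
box [234 156  22  22 135] [244.35555556 166.55555556] [0.7632 0.1924 0.0193] [0.005 0.02  0.032]
box [221 209  26  23 421] [233.61995249 219.14251781] [0.5725 0.2307 0.0221] [0.008 0.015 0.05 ]
((0.5671125054359436, 0.22660377621650696), (0.08197802305221558, 0.07078711688518524), 82.58194732666016)
```

View pics/top_st.png

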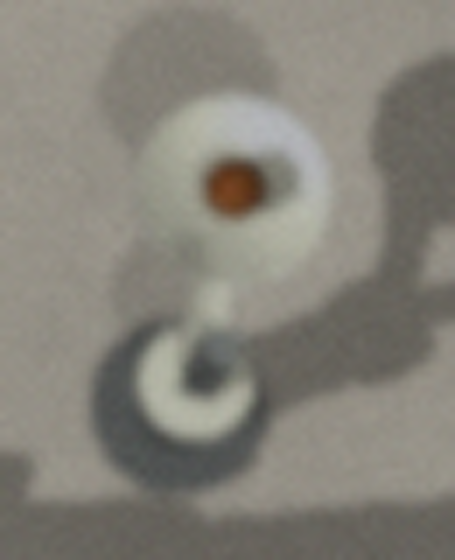

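View pics/scene_st.png

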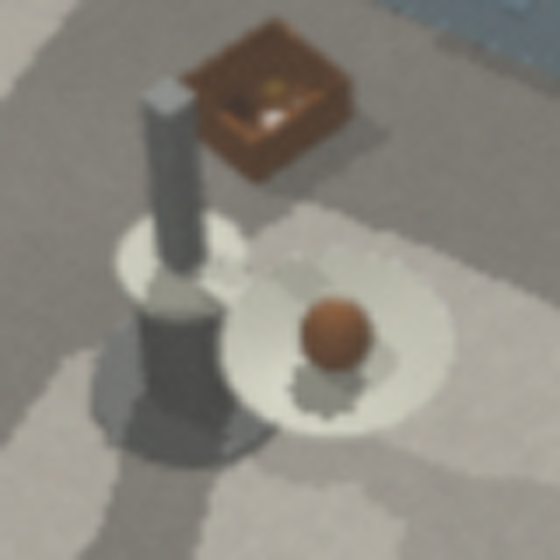

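Run:
```python
from h import *
from scipy.spatial.transform import Rotation as Ro
s,d=pickle.load(open("f0.pkl","rb"))
R=Ro.from_rotvec(s["ee_rot"]).as_matrix();print(R.round(4))
print("yaw of tool y",np.degrees(np.arctan2(R[1,1],R[0,1])))
# post top face centre & edges
for n in ["scene","top"]:
    f=d[n]
    print(n,[proj(f,p).round(1) for p in [(.5565,-.11,.189),(.5565,-.11,.1),(.5685,.225,.05),(.643,-.128,.11)]])
    P=cloud(f);x0,y0,x1,y1={"scene":(215,215,285,285),"top":(310,170,365,240)}[n]
    Q=P[y0:y1,x0:x1].reshape(-1,3);m=abs(Q[:,2]-.189)<.004;print(m.sum(),Q[m].mean(0).round(4),Q[m].min(0).round(4),Q[m].max(0).round(4))
    u0,v0,sc={"scene":(210,210,7),"top":(305,165,7)}[n]
    for uv in {"scene":[(170,98)],"top":[(217,348)]}[n]:
        print(plane(f,u0+(uv[0]+.5)/sc-.5,v0+(uv[1]+.5)/sc-.5,.189).round(4))
    # collar top-ish
    hsv=cv2.cvtColor(f["img"],cv2.COLOR_RGB2HSV)
```

```text
[[-3.000e-04  2.704e-01  9.628e-01]
 [-1.500e-03  9.628e-01 -2.704e-01]
 [-1.000e+00 -1.500e-03  2.000e-04]]
yaw of tool y 74.31322060166994
scene [array([234.2, 223.7]), array([236. , 244.2]), array([292.6, 190.3]), array([258.1, 258.2])]
30 [ 0.5551 -0.1106  0.189 ] [ 0.5466 -0.1181  0.1857] [ 0.5632 -0.1006  0.1924]
[ 0.5553 -0.1101  0.189 ]
top [array([336.9, 213.5]), array([333.6, 217.9]), array([234.3, 219. ]), array([338.2, 191.6])]
25 [ 0.5564 -0.1084  0.1883] [ 0.5486 -0.1166  0.1851] [ 0.5643 -0.1003  0.1928]
[ 0.5541 -0.1056  0.189 ]
```

Emit:
servo_tool(translation=[[0,0,0.05],[0,0,0.1],[0,0,0.15],[0,0,0.2],[0.018,-0.04,0.2],[0.036,-0.08,0.2],[0.054,-0.12,0.2],[0.072,-0.16,0.2],[0.09,-0.2,0.2],[0.108,-0.24,0.2]], delta_rot=[[0,0,-0.12],[0,0,-0.24],[0,0,-0.36],[0,0,-0.48],[0,0,-0.6],[0,0,-0.72],[0,0,-0.84],[0,0,-0.96],[0,0,-1.08],[0,0,-1.2]], grip=[1,1,1,1,1,1,1,1,1,1])

```text
clock: 1.15
ee_pos: [0.3044, 0.4557, 0.4305]
ee_rot: [1.14, 1.252, -1.142]
ft_force: [0.7, 0.8, 0.3]
finger_gap: 1.002
```

Emit:
servo_tool(translation=[[0.018,-0.04,0],[0.036,-0.08,0],[0.054,-0.12,0],[0.072,-0.16,0],[0.09,-0.2,0],[0.108,-0.24,0],[0.126,-0.28,0],[0.144,-0.32,0],[0.162,-0.36,0],[0.18,-0.4,-0.01]], delta_rot=[[0,0,-0.12],[0,0,-0.24],[0,0,-0.36],[0,0,-0.48],[0,0,-0.6],[0,0,-0.72],[0,0,-0.84],[0,0,-0.96],[0,0,-1.08],[0,0,-1.2]], grip=[1,1,1,1,1,1,1,1,1,1])

```text
clock: 2.15
ee_pos: [0.4852, 0.054, 0.4214]
ee_rot: [1.969, 0.461, -1.966]
ft_force: [1.0, 0.5, -0.2]
finger_gap: 0.999
```

```bash
cat >> h.py <<'E'
from scipy.spatial.transform import Rotation as Ro
def rep(s):
    R=Ro.from_rotvec(s["ee_rot"]).as_matrix()
    print("t",round(s["clock"],2),"p",s["ee_pos"].round(4),"yaw y",np.degrees(np.arctan2(R[1,1],R[0,1])).round(2),"toolx",R[:,0].round(4),"q",s["q"].round(2),"F",s["ft_force"].round(2),"gap",round(s["finger_gap"],3))
    return R
E
python3 -c "
from h import *
from rig import robot
rep(robot.state())"
```

```text
t 2.15 p [0.4852 0.054  0.4214] yaw y -63.74 toolx [ 0.0014  0.0026 -1.    ] q [-0.9   0.14  0.79  1.89 -0.11  1.15 -1.18] F [ 1.01  0.47 -0.25] gap 0.999
```

Emit:
servo_tool(translation=[[0.015,-0.035,0],[0.03,-0.07,0],[0.045,-0.105,-0.01],[0.06,-0.14,-0.03],[0.071,-0.164,-0.06],[0.071,-0.164,-0.1],[0.071,-0.164,-0.14],[0.071,-0.164,-0.17],[0.071,-0.164,-0.18],[0.071,-0.164,-0.18]], delta_rot=[[0,0,-0.1],[0,0,-0.2],[0,0,-0.3],[0,0,-0.4],[0,0,-0.5],[0,0,-0.6],[0,0,-0.668],[0,0,-0.668],[0,0,-0.668],[0,0,-0.668]], grip=[1,1,1,1,1,1,1,1,1,1])

```text
clock: 3.15
ee_pos: [0.5557, -0.1099, 0.2406]
ee_rot: [-2.111, 0.221, 2.11]
ft_force: [0.4, 0.4, 0.8]
finger_gap: 1.0
```

```bash
python3 -c "
from h import *
from rig import robot,viewer
s=robot.state();rep(s)
f=viewer.grab_frame('wrist');cv2.imwrite('pics/w1.png',f['img'][:,:,::-1]);pickle.dump((s,f),open('w1.pkl','wb'))
print(f['tool_from_camera'])"
```

```text
t 3.15 p [ 0.5557 -0.1099  0.2406] yaw y -102.0 toolx [ 5.0e-04  1.2e-03 -1.0e+00] q [-0.47  0.52  0.85  1.99 -0.51  0.86 -1.12] F [0.44 0.43 0.83] gap 1.0
[[ 5.00109784e-04 -3.00217602e-01  9.53870610e-01 -1.43544900e-01]
 [ 9.99999821e-01  4.62627268e-04 -3.78689564e-04 -8.93094379e-04]
 [-3.27597282e-04  9.53870629e-01  3.00217780e-01 -7.69118342e-02]
 [ 0.00000000e+00  0.00000000e+00  0.00000000e+00  1.00000000e+00]]
```

View pics/w1.png

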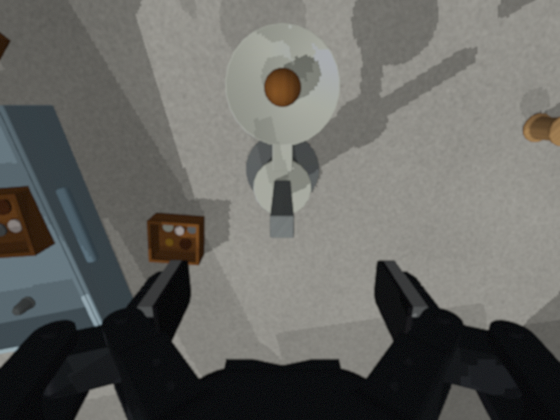

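The post top is at (282,226) and is square to the image. The bead is in the dish at (282,87), and the jaws straddle the post.

Run:
```python
from h import *
s,f=pickle.load(open('w1.pkl','rb'));R=Ro.from_rotvec(s["ee_rot"]).as_matrix();T=f["tool_from_camera"]
d=f["depth"].astype(float);v,u=np.indices(d.shape)
C=np.stack([(u-f["cx"])/f["fx"]*d,(v-f["cy"])/f["fy"]*d,d],-1)
P=(C@T[:3,:3].T+T[:3,3])@R.T+s["ee_pos"]
def st(n,m):print(n,m.sum(),P[m].mean(0).round(4),P[m].min(0).round(4),P[m].max(0).round(4))
w=np.zeros(d.shape,bool);w[15:245,220:345]=1
m=w&(abs(P[...,2]-.189)<.004);st("top",m);print(cv2.minAreaRect(P[m][:,:2].astype(np.float32)))
hsv=cv2.cvtColor(f["img"],cv2.COLOR_RGB2HSV)
b=w&(hsv[...,0]<18)&(hsv[...,1]>100);st("bead",b)
k=w&(P[...,2]>.095)&(P[...,2]<.125)&(v<145);c=cv2.minEnclosingCircle(P[k][:,:2].astype(np.float32));print("dish",c)
```

```text
top 586 [ 0.5568 -0.1089  0.1896] [ 0.5471 -0.118   0.1852] [ 0.5652 -0.0996  0.1917]
((0.5561688542366028, -0.10888230800628662), (0.015933269634842873, 0.01615840010344982), 77.9080810546875)
bead 1037 [ 0.6427 -0.1272  0.1276] [ 0.6292 -0.1409  0.1177] [ 0.6561 -0.1135  0.3842]
dish ((0.6425428986549377, -0.1276736855506897), 0.04775930568575859)
```

Emit:
servo_tool(translation=[[0.0005,0.001,-0.015],[0.0005,0.001,-0.03],[0.0005,0.001,-0.045],[0.0005,0.001,-0.06],[0.0005,0.001,-0.075],[0.0005,0.001,-0.09],[0.0005,0.001,-0.0975],[0.0005,0.001,-0.0975],[0.0005,0.001,-0.0975],[0.0005,0.001,-0.0975]], delta_rot=[[0,0,0],[0,0,0],[0,0,0],[0,0,0],[0,0,0],[0,0,0],[0,0,0],[0,0,0],[0,0,0],[0,0,0]], grip=[1,0.9,0.8,0.7,0.6,0.5,0.45,0.4,0.35,0.35], grip_force=20)

```text
clock: 4.2
ee_pos: [0.5572, -0.1095, 0.1449]
ee_rot: [-2.114, 0.221, 2.107]
ft_force: [0.8, 0.0, 0.8]
finger_gap: 0.348
```

```bash
python3 -c "
from h import *
from rig import robot,viewer
s=robot.state();rep(s)
f=viewer.grab_frame('wrist');cv2.imwrite('pics/w2.png',f['img'][:,:,::-1])"
```

```text
t 4.2 p [ 0.5572 -0.1095  0.1449] yaw y -102.02 toolx [ 3.6e-03  9.0e-04 -1.0e+00] q [-0.37  0.63  0.7   2.07 -0.66  0.67 -1.  ] F [0.81 0.04 0.83] gap 0.348
```

View pics/w2.png

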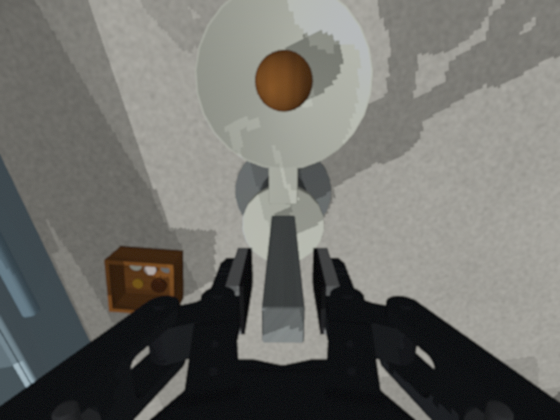

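The post stands centred between the jaws, with its top at (283,325) and the pads at (238,280) and (325,280). I'll close gently.

Emit:
servo_tool(translation=[[-0.0005,0.0,-0.0015],[-0.001,0.0,-0.0015],[-0.001,0.0,-0.0015],[-0.001,0.0,-0.0015],[-0.001,0.0,-0.0015],[-0.001,0.0,-0.0015],[-0.001,0.0,-0.0015],[-0.001,0.0,-0.0015],[-0.001,0.0,-0.0015],[-0.001,0.0,-0.0015]], delta_rot=[[0,0.003,0],[0,0.003,0],[0,0.003,0],[0,0.003,0],[0,0.003,0],[0,0.003,0],[0,0.003,0],[0,0.003,0],[0,0.003,0],[0,0.003,0]], grip=[0.31,0.28,0.25,0.22,0.2,0.18,0.16,0.14,0.1,0.05], grip_force=30)

```text
clock: 5.25
ee_pos: [0.5563, -0.1095, 0.1435]
ee_rot: [-2.111, 0.221, 2.11]
ft_force: [-0.0, 0.0, 2.1]
finger_gap: 0.184
```

Emit:
servo_tool(translation=[[0,0,0],[0,0,0],[0,0,0],[0,0,0]], delta_rot=[[0,0,0],[0,0,0],[0,0,0],[0,0,0]], grip=[0,0,0,0], grip_force=50)

```text
clock: 5.65
ee_pos: [0.5563, -0.1095, 0.1436]
ee_rot: [-2.111, 0.221, 2.11]
ft_force: [-1.2, -0.4, 2.4]
finger_gap: 0.182
```

```bash
python3 -c "
from h import *
from rig import robot,viewer
s=robot.state();rep(s)
f=viewer.grab_frame('wrist');cv2.imwrite('pics/w3.png',f['img'][:,:,::-1])"
```

```text
t 5.65 p [ 0.5563 -0.1095  0.1436] yaw y -102.01 toolx [ 9.e-04  9.e-04 -1.e+00] q [-0.36  0.63  0.7   2.07 -0.66  0.67 -1.  ] F [-1.21 -0.37  2.39] gap 0.182
```

View pics/w3.png

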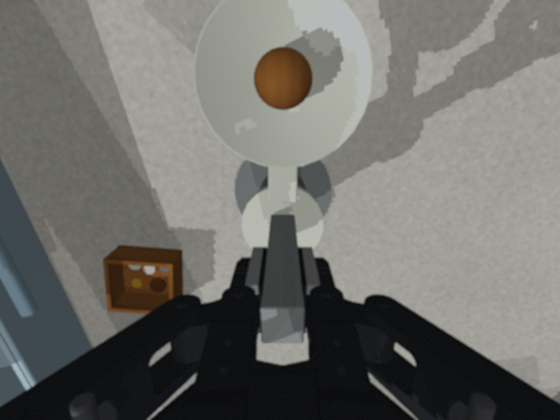

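The post is gripped at (283,300) and the bead is still mid-dish at (283,78). First I lift a little, then check.

Emit:
servo_tool(translation=[[0,0,0.0005],[0,0,0.001],[0,0,0.002],[0,0,0.0035],[0,0,0.005],[0,0,0.007],[0,0,0.009],[0,0,0.0105],[0,0,0.0115],[0,0,0.012]], delta_rot=[[0,0,0],[0,0,0],[0,0,0],[0,0,0],[0,0,0],[0,0,0],[0,0,0],[0,0,0],[0,0,0],[0,0,0]], grip=[0,0,0,0,0,0,0,0,0,0])

```text
clock: 6.7
ee_pos: [0.5563, -0.1095, 0.1557]
ee_rot: [-2.111, 0.221, 2.109]
ft_force: [-0.1, -0.1, -3.3]
finger_gap: 0.178
```

```bash
cat > look.py <<'E'
import sys
from h import *
from rig import robot,viewer
s=robot.state();R=rep(s)
f=viewer.grab_frame('wrist');cv2.imwrite(f'pics/w_{sys.argv[1]}.png',f['img'][:,:,::-1])
T=f["tool_from_camera"];d=f["depth"].astype(float);v,u=np.indices(d.shape)
C=np.stack([(u-f["cx"])/f["fx"]*d,(v-f["cy"])/f["fy"]*d,d],-1)@T[:3,:3].T+T[:3,3]
P=C@R.T+s["ee_pos"]
w=np.zeros(d.shape,bool);w[0:200,190:380]=1
hsv=cv2.cvtColor(f["img"],cv2.COLOR_RGB2HSV)
b=w&(hsv[...,0]<18)&(hsv[...,1]>100)&(d<.3)
(bu,bv),br=cv2.minEnclosingCircle(np.argwhere(b)[:,::-1].astype(np.float32))
# bead centre: along ray, nearest depth+radius
c=np.array([(bu-f["cx"])/f["fx"],(bv-f["cy"])/f["fy"],1.]);dist=np.linalg.norm(c);dd=d[int(bv)-2:int(bv)+3,int(bu)-2:int(bu)+3].mean()
B=c*(dd+.015/dist);Bt=T[:3,:3]@B+T[:3,3];print("bead px",(bu,bv),br,"bead tool",Bt.round(4),"world",(R@Bt+s["ee_pos"]).round(4))
# dish plane tilt from rim/lower sides: white points around
k=w&(hsv[...,1]<70)&(C[...,2]>.042)&(abs(C[...,0]-(.162-.110-.019+.0))<.03)&(d<.3)
q=C[k];print("dish pts tool",len(q),q.min(0).round(4),q.max(0).round(4))
E
python3 look.py a
```

```text
t 6.7 p [ 0.5563 -0.1095  0.1557] yaw y -102.01 toolx [ 1.e-03  9.e-04 -1.e+00] q [-0.38  0.62  0.72  2.06 -0.64  0.69 -1.01] F [-0.05 -0.11 -3.33] gap 0.178
bead px (283.295166015625, 77.81927490234375) 30.36017608642578 bead tool [ 0.0289 -0.0004 -0.0892] world [ 0.6437 -0.1276  0.1269]Traceback (most recent call last):
  File "look.py", line 18, in <module>
    q=C[k];print("dish pts tool",len(q),q.min(0).round(4),q.max(0).round(4))
                                        ~~~~~^^^
    return umr_minimum(a, axis, None, out, keepdims, initial, where)
ValueError: zero-size array to reduction operation minimum which has no identity
```

View pics/w_a.png

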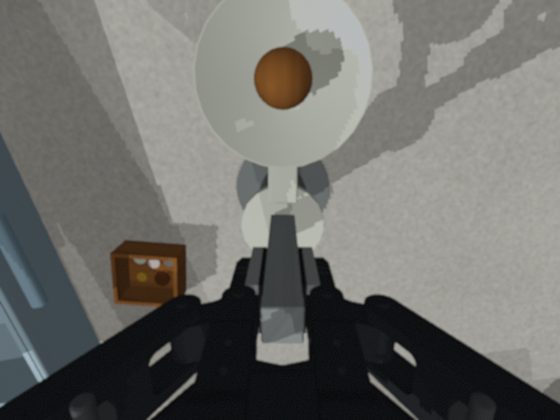

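The full weight is on the wrist (−3.3 N). The wrist picture is unchanged, so nothing has slipped or tilted. I go on lifting.

Emit:
servo_tool(translation=[[0,0,0.002],[0,0,0.005],[0,0,0.009],[0,0,0.014],[0,0,0.02],[0,0,0.026],[0,0,0.032],[0,0,0.038],[0,0,0.044],[0,0,0.05]], delta_rot=[[0,0,0],[0,0,0],[0,0,0],[0,0,0],[0,0,0],[0,0,0],[0,0,0],[0,0,0],[0,0,0],[0,0,0]], grip=[0,0,0,0,0,0,0,0,0,0])

```text
clock: 7.75
ee_pos: [0.5563, -0.1094, 0.2063]
ee_rot: [-2.111, 0.221, 2.109]
ft_force: [0.2, 0.7, -1.9]
finger_gap: 0.18
```

Emit:
servo_tool(translation=[[0,0,0.006],[0,0,0.012],[0,0,0.018],[0,0,0.024],[0,0,0.03],[0,0,0.036],[0,0,0.041],[0,0,0.045],[0,0,0.048],[0,0,0.049]], delta_rot=[[0,0,0],[0,0,0],[0,0,0],[0,0,0],[0,0,0],[0,0,0],[0,0,0],[0,0,0],[0,0,0],[0,0,0]], grip=[0,0,0,0,0,0,0,0,0,0])

```text
clock: 8.75
ee_pos: [0.5564, -0.1095, 0.2556]
ee_rot: [-2.112, 0.221, 2.109]
ft_force: [-0.1, 0.2, -1.9]
finger_gap: 0.182
```

```bash
sed -i 's/^q=C.*//' look.py; python3 look.py b
```

```text
t 8.75 p [ 0.5564 -0.1095  0.2556] yaw y -102.01 toolx [ 0.0014  0.001  -1.    ] q [-0.49  0.5   0.87  1.97 -0.49  0.89 -1.14] F [-0.05  0.19 -1.91] gap 0.182
bead px (282.8119201660156, 77.69265747070312) 30.330720901489258 bead tool [ 0.029  -0.0006 -0.0893] world [ 0.6438 -0.1274  0.2267]
```

View pics/w_b.png

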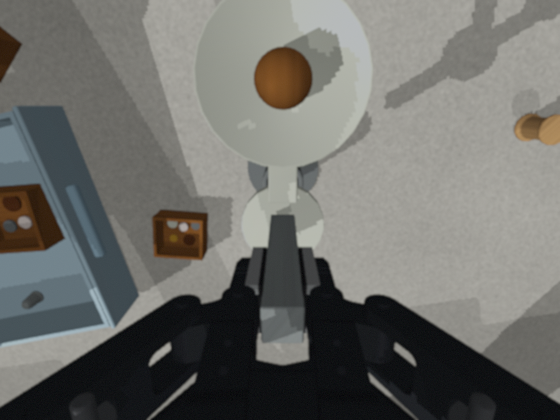

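The foot is now about 0.118 m up, clear of the tube, and the bead is central. Next comes the slow turn with the carry: +1.78 rad, +12 mm in x, +244 mm in y.

Emit:
servo_tool(translation=[[0,0.0004,0],[0,0.0012,0],[0,0.0024,0],[0,0.004,0],[0.0005,0.006,0],[0.0005,0.009,0],[0.0005,0.012,0],[0.001,0.0155,0],[0.001,0.019,0],[0.001,0.023,0]], delta_rot=[[0,0,0.003],[0,0,0.009],[0,0,0.017],[0,0,0.029],[0,0,0.044],[0,0,0.065],[0,0,0.087],[0,0,0.112],[0,0,0.138],[0,0,0.166]], grip=[0,0,0,0,0,0,0,0,0,0])

```text
clock: 9.8
ee_pos: [0.5574, -0.0861, 0.2555]
ee_rot: [-2.201, 0.044, 2.199]
ft_force: [0.1, -0.2, -1.7]
finger_gap: 0.18
```

Emit:
servo_tool(translation=[[0,0.004,0],[0,0.008,0],[0.0005,0.012,0],[0.001,0.016,0],[0.001,0.02,0],[0.001,0.024,0],[0.0015,0.028,0],[0.0015,0.032,0],[0.002,0.036,0],[0.002,0.04,0]], delta_rot=[[0,0,0.028],[0,0,0.056],[0,0,0.084],[0,0,0.112],[0,0,0.14],[0,0,0.168],[0,0,0.196],[0,0,0.224],[0,0,0.252],[0,0,0.28]], grip=[0,0,0,0,0,0,0,0,0,0])

```text
clock: 10.8
ee_pos: [0.5595, -0.0458, 0.2555]
ee_rot: [2.095, 0.255, -2.093]
ft_force: [-1.0, 1.2, -2.8]
finger_gap: 0.176
```

```bash
python3 look.py c
```

```text
t 10.8 p [ 0.5595 -0.0458  0.2555] yaw y -76.19 toolx [ 9.0e-04  1.4e-03 -1.0e+00] q [-0.53  0.45  0.74  1.98 -0.4   0.85 -0.9 ] F [-1.02  1.17 -2.84] gap 0.176
bead px (244.5, 122.0) 88.71453094482422 bead tool [ 0.0464 -0.0227 -0.0669] world [ 0.619  -0.0078  0.2092]
```

View pics/w_c.png

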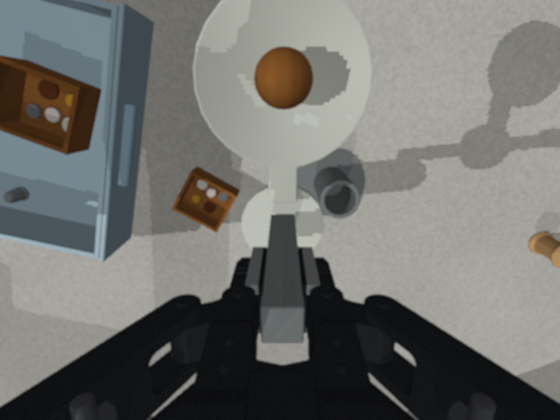

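The bead sits at (284,77), central. The tube is empty at (338,195).

Emit:
servo_tool(translation=[[0,0.004,0],[0,0.008,0],[0.0005,0.012,0],[0.001,0.016,0],[0.001,0.02,0],[0.001,0.024,0],[0.0015,0.028,0],[0.0015,0.032,0],[0.002,0.036,0],[0.002,0.04,0]], delta_rot=[[0,0,0.028],[0,0,0.056],[0,0,0.084],[0,0,0.112],[0,0,0.14],[0,0,0.168],[0,0,0.196],[0,0,0.224],[0,0,0.252],[0,0,0.28]], grip=[0,0,0,0,0,0,0,0,0,0])

```text
clock: 11.85
ee_pos: [0.5615, -0.0048, 0.2555]
ee_rot: [1.927, 0.52, -1.926]
ft_force: [-0.3, -0.7, -2.9]
finger_gap: 0.181
```

Emit:
servo_tool(translation=[[0,0.004,0],[0,0.008,0],[0.0005,0.012,0],[0.001,0.016,0],[0.001,0.02,0],[0.001,0.024,0],[0.0015,0.028,0],[0.0015,0.032,0],[0.002,0.036,0],[0.002,0.04,0]], delta_rot=[[0,0,0.028],[0,0,0.056],[0,0,0.084],[0,0,0.112],[0,0,0.14],[0,0,0.168],[0,0,0.196],[0,0,0.224],[0,0,0.252],[0,0,0.28]], grip=[0,0,0,0,0,0,0,0,0,0])

```text
clock: 12.85
ee_pos: [0.5636, 0.0356, 0.2555]
ee_rot: [1.746, 0.748, -1.745]
ft_force: [0.2, -0.1, -2.9]
finger_gap: 0.178
```

Emit:
servo_tool(translation=[[0,0.004,0],[0,0.008,0],[0.0005,0.012,0],[0.001,0.016,0],[0.001,0.02,0],[0.001,0.024,0],[0.0015,0.028,0],[0.0015,0.032,0],[0.002,0.036,0],[0.002,0.04,0]], delta_rot=[[0,0,0.028],[0,0,0.056],[0,0,0.084],[0,0,0.112],[0,0,0.14],[0,0,0.168],[0,0,0.196],[0,0,0.224],[0,0,0.252],[0,0,0.28]], grip=[0,0,0,0,0,0,0,0,0,0])

```text
clock: 13.85
ee_pos: [0.5656, 0.0759, 0.2555]
ee_rot: [1.554, 0.944, -1.554]
ft_force: [0.3, 0.2, -2.1]
finger_gap: 0.179
```

```bash
python3 look.py d
```

```text
t 13.85 p [0.5656 0.0759 0.2555] yaw y -27.54 toolx [-8.0e-04  1.7e-03 -1.0e+00] q [-0.58  0.42  0.49  1.95 -0.26  0.83 -0.43] F [ 0.29  0.21 -2.15] gap 0.179
bead px (284.5, 28.5) 95.7210464477539 bead tool [ 0.0548  0.0012 -0.1176] world [0.6211 0.1797 0.2008]
```

View pics/w_d.png

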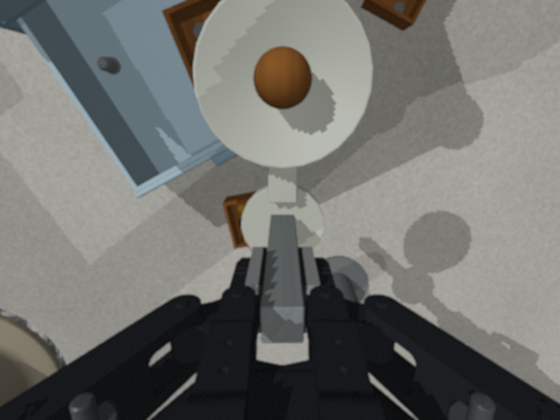

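The bead is still central, at (283,77). The drawer comes in at the upper left.

Emit:
servo_tool(translation=[[0,0.0036,0],[0,0.0072,0],[0.0005,0.0108,0],[0.0005,0.0144,0],[0.001,0.018,0],[0.001,0.0216,0],[0.0015,0.0252,0],[0.0015,0.0288,0],[0.002,0.032,0],[0.002,0.035,0]], delta_rot=[[0,0,0.028],[0,0,0.056],[0,0,0.084],[0,0,0.112],[0,0,0.14],[0,0,0.168],[0,0,0.196],[0,0,0.224],[0,0,0.25],[0,0,0.275]], grip=[0,0,0,0,0,0,0,0,0,0])

```text
clock: 14.9
ee_pos: [0.5677, 0.112, 0.2554]
ee_rot: [1.356, 1.11, -1.356]
ft_force: [0.3, -0.3, -3.7]
finger_gap: 0.18
```

Emit:
servo_tool(translation=[[0,0.003,0],[0,0.006,0],[0.0005,0.009,0],[0.0005,0.012,0],[0.001,0.015,0],[0.001,0.0175,0],[0.001,0.0195,0],[0.001,0.021,0],[0.001,0.022,0],[0.001,0.0225,0]], delta_rot=[[0,0,0.025],[0,0,0.05],[0,0,0.075],[0,0,0.1],[0,0,0.124],[0,0,0.146],[0,0,0.166],[0,0,0.182],[0,0,0.192],[0,0,0.198]], grip=[0,0,0,0,0,0,0,0,0,0])

```text
clock: 15.9
ee_pos: [0.5687, 0.1345, 0.2554]
ee_rot: [1.211, 1.21, -1.212]
ft_force: [-0.4, -0.0, -3.3]
finger_gap: 0.184
```

```bash
python3 look.py e
python3 - <<'E'
from h import *
from rig import viewer
d={}
for n in ["scene","top"]:
    f=viewer.grab_frame(n);d[n]=f
    u,v=(190,130) if n=="scene" else (170,150)
    cv2.imwrite(f"pics/{n}_e.png",cv2.resize(f["img"][v:v+140,u:u+190],None,fx=4,fy=4,interpolation=cv2.INTER_CUBIC)[:,:,::-1])
    P=cloud(f);hsv=cv2.cvtColor(f["img"],cv2.COLOR_RGB2HSV)
    b=(P[...,2]>.215)&(P[...,2]<.25)&(hsv[...,0]<18)&(hsv[...,1]>100)&(P[...,1]>.1)&(P[...,1]<.28)
    print(n,"bead",b.sum(),P[b].mean(0))
    k=(abs(P[...,2]-.217)<.009)&(hsv[...,1]<60)&(P[...,1]>.172)&(P[...,1]<.29)&(abs(P[...,0]-.57)<.08)
    print("dish",k.sum(),cv2.minEnclosingCircle(P[k][:,:2].astype(np.float32)))
pickle.dump(d,open("fe.pkl","wb"))
E
```

```text
t 15.9 p [0.5687 0.1345 0.2554] yaw y -0.15 toolx [-0.0017  0.0015 -1.    ] q [-0.57  0.42  0.35  1.92 -0.19  0.84 -0.13] F [-0.4  -0.04 -3.34] gap 0.184
bead px (281.0, 75.90833282470703) 30.504335403442383 bead tool [ 0.0286 -0.0002 -0.0908] world [0.5687 0.2254 0.227 ]
scene bead 380 [-0.64260592  0.18826188  0.23202188]
dish 226 ((0.5656387209892273, 0.22174163162708282), 0.05024433135986328)
top bead 10 [0.56707456 0.23142481 0.23717452]
dish 255 ((0.5703187584877014, 0.23680716753005981), 0.043185755610466)
```

View pics/w_e.png

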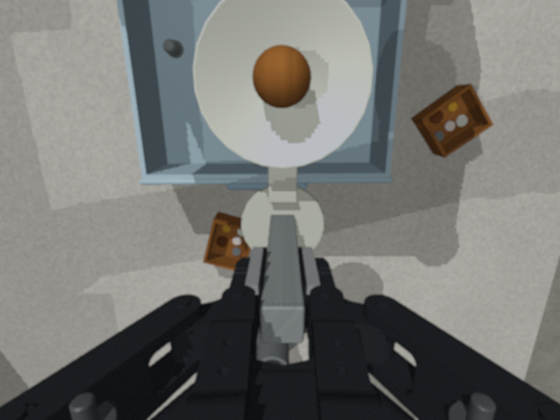

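View pics/scene_e.png

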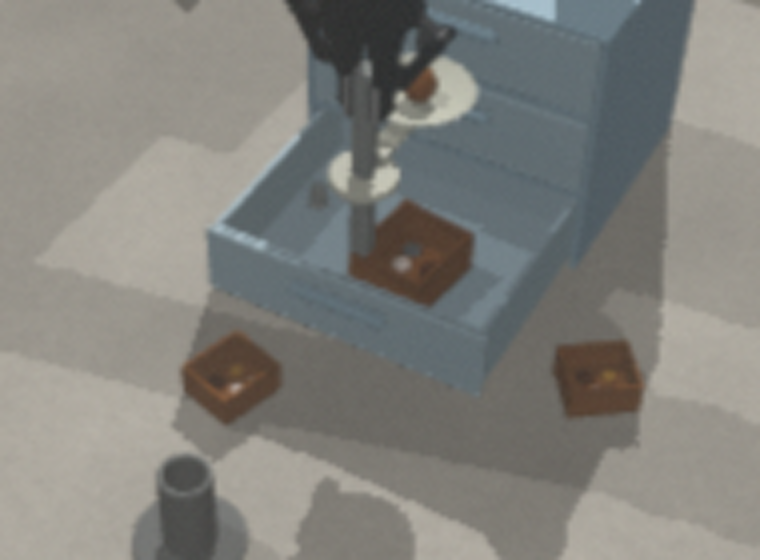

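View pics/top_e.png

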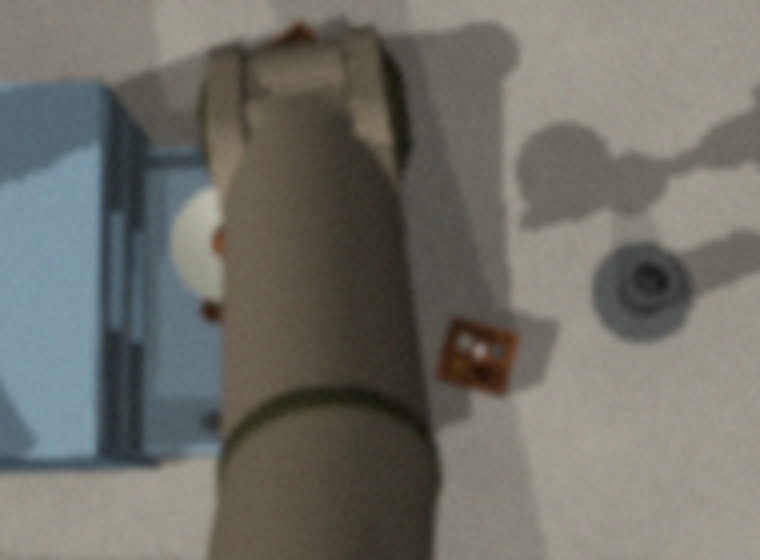

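The dish hangs over the box, the foot is clear above the drawer front, and the box and thimble are unmoved. I hold for a second, re-check, and hand in.

Emit:
servo_tool(translation=[[0,0,0],[0,0,0],[0,0,0],[0,0,0],[0,0,0],[0,0,0],[0,0,0],[0,0,0],[0,0,0],[0,0,0]], delta_rot=[[0,0,0],[0,0,0],[0,0,0],[0,0,0],[0,0,0],[0,0,0],[0,0,0],[0,0,0],[0,0,0],[0,0,0]], grip=[0,0,0,0,0,0,0,0,0,0])

```text
clock: 17.05
ee_pos: [0.5687, 0.1344, 0.2554]
ee_rot: [1.212, 1.21, -1.212]
ft_force: [-0.6, 0.6, -2.5]
finger_gap: 0.181
```

```bash
python3 look.py g
python3 - <<'E'
from h import *
d=pickle.load(open("fe.pkl","rb"));s,d0=pickle.load(open("f0.pkl","rb"))
for f in (d0["scene"],d["scene"]):
    P=cloud(f);hsv=cv2.cvtColor(f["img"],cv2.COLOR_RGB2HSV)
    m=(hsv[...,0]<20)&(hsv[...,1]>90)&(P[...,2]>.042)&(P[...,2]<.06)&(abs(P[...,0]-.57)<.07)&(abs(P[...,1]-.225)<.07)
    print("box rim",m.sum(),cv2.minAreaRect(P[m][:,:2].astype(np.float32)))
f=d["scene"];P=cloud(f)
w=(np.hypot(P[...,0]-.5687,P[...,1]-.1345)<.014)&(P[...,2]>.09)&(P[...,2]<.185)
print("foot lowest z",np.percentile(P[w][:,2],[0,2,5]).round(4)); 
for a,b in [(.115,.15),(.15,.185)]:
    k=w&(P[...,2]>a)&(P[...,2]<b);print(k.sum(),P[k].mean(0).round(4))
E
```

```text
t 17.05 p [0.5687 0.1344 0.2554] yaw y -0.19 toolx [-0.0017  0.0015 -1.    ] q [-0.57  0.42  0.35  1.92 -0.19  0.84 -0.13] F [-0.56  0.61 -2.53] gap 0.181
bead px (281.0, 75.90833282470703) 30.504335403442383 bead tool [ 0.029  -0.0002 -0.0908] world [0.5688 0.2253 0.2266]
box rim 84 ((0.5701936483383179, 0.2228958010673523), (0.08276396989822388, 0.07404434680938721), 82.52409362792969)
box rim 95 ((0.5713915824890137, 0.22468316555023193), (0.08789759874343872, 0.07139524817466736), 84.89099884033203)
foot lowest z [0.1177 0.1186 0.1203]
44 [0.5709 0.128  0.1337]
33 [0.5713 0.127  0.1614]
```

All checks agree, so I'm handing in.

```bash
python3 -c "
from rig import job
print(job.finish_job())"
```

```text
the job is handed in; nothing more can be done
None
```

I gripped the bead stand by its post and lifted it 112 mm straight up out of the tube. Then I carried it slowly while turning it about 102° (the dish started 12° off square), so the dish points in at the chest. I handed it in at about 17 s, still held at 50 N.

Last checks before handing in:

| Check | Measured | Needed |
|---|---|---|
| Foot height | about 0.118 m | over 0.076 m |
| Tool tilt | under 0.003 rad | under 0.1 rad |
| Turn from the chest's depth line | about 0.2° | under 0.2 rad (11°) |
| Bead from the dish's middle | 1–2 mm, steady over the final 1 s hold | under 16 mm |
| Dish middle to box middle, seen from above | 2–3 mm; dish (0.569, 0.225), box (0.570, 0.224) | under 30 mm |

- **Nothing disturbed:** the button box measured within about 2 mm of its starting place, which is measurement noise. The thimble looked unmoved in the pictures. I did not re-measure the jar, lint roller or spool, but the arm passed well clear of them.
- **One disagreement:** a rough dish position from the top camera came out about 12 mm too far in y. The arm hid much of the dish in that view, so I set that value aside. The wrist camera put the bead at y = 0.225 and the scene camera put the dish at 0.222.

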